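# Load the extruder barrel into its slotted bench mount

## Task

Load the flanged barrel of the clay extruder into its blue bench mount: slide it sideways, upright, into the slotted steel plate with its brass flange beneath the plate, past the two sprung catches, and press it home against the black pad of the end stop with about 10 N (8 to 15). Feel your way and never force it: the plate, catches and stop bear no more than 15 N. Then let go, leaving the barrel upright behind the catches; leave the jar, the stamp and the clay ball where they are.

Things in the scene. Friction and masses are not known exactly. Their poses are not given: they have to be found in the camera images.
- barrel: Loose clay extruder barrel standing on its flange: brass flange 54 mm across, 6 mm thick; above it an aluminium tube 36 mm across with a grey ribbed cap of the same width; 90 mm tall in all, 0.2 to 0.33 kg, round (yaw has no meaning). Origin: centre of the underside; z up. Grip across the tube, fingertips 35 mm or more above the underside, to clear the mount.
- mount: Fixed blue bench mount. +x: direction in which the barrel slides in; z up; origin on the worktop under the axis of the seated barrel. Blue base 10 mm thick, x -105 to 57 mm, 110 mm wide. It carries slot_plate; below that lies a channel 8 mm high, 60 mm wide for the flange.
- seat (a point): Point on the channel floor where the centre of the barrel's underside lies when home, or up to 14 mm farther along x as the stop screw is set: mount x 0, y 0, z 10 mm; axes as the mount's.
- mouth (a point): Point on top of the open apron in front of the plate: mount x -62, y 0, z 10 mm, axes as the mount's. The barrel set down here stands clear of the plate, flange level with the channel.
- slot_plate: Steel plate on the mount (pose as the mount's), x -30 to 50 mm, underside z 18, top z 24 mm. Its slot, 39 mm wide (1.5 mm play each side of the tube), runs along x at y 0, open to -x; 45 degree lips at the mouth narrow from 61 mm at x -41 mm to 39 mm at x -30 mm. The dark catch housings on it reach z 36 mm.
- catch_left: Sprung brass ball, 10 mm across, sticking 4 mm into the slot at its +y side; it slides back up to 7 mm along y. Origin: ball centre, mount x -12, y 20.5, z 30 mm. With catch_right it is met when the barrel's axis is at about mount x -22 mm; passing both takes about 5 to 9 N, done at x -10 mm; then they hold the barrel in.
- catch_right: The like ball at the -y side of the slot. Origin: ball centre, mount x -12, y -20.5, z 30 mm.
- end_stop: Dark bracket closing the far end of the slot (x 44 to 54 mm, up to z 43 mm), with an adjustable stop screw through it along x, its black pad 17 mm across at z 34 mm. Pose as the mount's. The screw is set differently each time: the pad meets the barrel anywhere from 0 to 14 mm past the seat, found only by feel. It does not give.
- jar: Jar with a yellow screw cap, 58 mm wide, 74 mm tall; origin at its underside. Leave alone.
- plaster_stamp: White waisted plaster stamp, 42 mm wide, 52 mm tall; origin at its underside. Leave alone.
- clay_ball: Brown ball of clay, 34 mm wide, 27 mm tall; origin at its underside. Leave alone.

How it is judged:
On the way, in this order (a step that is already met when the one before it is completed fails the run):
1. the barrel is in the mouth of the slot, upright, its flange in the channel beneath the plate (x of barrel in the frame of seat between -0.04 and -0.003 m and y of barrel in the frame of seat between -0.004 and 0.004 m and z of barrel in the frame of seat below 0.004 m and angle between barrel's own z axis and vertical below 0.1 rad), for 0.1 s.
2. the barrel is pressed home against the end stop with more than 6 N (contact force between barrel and end_stop above 6 N and x of barrel in the frame of seat above -0.0025 m), for 0.15 s.
At the end, for the whole second after the job is handed in: The barrel stands upright in the slot (within 0.06 rad), flange beneath the plate (underside within 3 mm of the channel floor), behind both catches: axis from 2.5 mm short of the seat to 16 mm past it, within 2.5 mm sideways; released and at rest (x of barrel in the frame of seat between -0.0025 and 0.016 m and y of barrel in the frame of seat between -0.0025 and 0.0025 m and z of barrel in the frame of seat between -0.002 and 0.003 m and angle between barrel's own z axis and vertical below 0.06 rad and contact force between barrel and the fingers below 0.1 N and linear speed of barrel below 0.01 m/s); the robot touches nothing.
It fails at once if the barrel is forced: more than 22 N between the barrel and the slotted plate with its catches and end stop (contact force between barrel and slot_plate above 22 N).
It fails at once if the barrel is tipped over (more than 35 degrees) (angle between barrel's own z axis and vertical above 0.61 rad).
It fails at once if the jar is moved by more than 15 mm (distance of jar from where it was at the start of the episode above 0.015 m).
It fails at once if the plaster stamp is moved by more than 15 mm (distance of plaster_stamp from where it was at the start of the episode above 0.015 m).
It fails at once if the clay ball is moved by more than 15 mm (distance of clay_ball from where it was at the start of the episode above 0.015 m).
It also fails if it takes over 64 s, if anything falls off the work surface, if the arm or the gripper's body presses on something with over 40 N, if the wrist force passes 120 N, or if a joint passes its speed limit or range.

## Robot

A 6-joint arm with a two-finger parallel gripper is mounted at the origin on a cart in front of the work surface, level with it; the furniture and walls round the work are solid. World frame = base frame: x ahead of the robot, y to its left, z up, the work surface at z = 0. Lengths are in m, angles in rad, forces in N, time in s.
With the tool pointing down it reaches from about 0.3 to 0.875 m from the base axis. Payload 6.4 kg.
Tool frame: the origin (TCP) lies between the finger pads; the fingertips stand 25 mm ahead of it and the grasp point (between the pads) lies 6 mm ahead of it; z points along the fingers, y is the direction in which the jaws open and shut (so a half turn about z gives the same grasp; the last joint's range is limited). The gripper opens to 88 mm and grips with 3 to 60 N. Pads are 18 mm wide; open, the fingers measure 123 mm over their backs; the gripper's body (75 mm by 187 mm) begins 45 mm behind the grasp point.
Start: joints at [1.043, 0.181, 1.607, -0, 1.354, -0.206], TCP at [0.182, 0.546, 0.264] pointing down, gripper open.
Joint ranges: [-2.99, 2.99], [-0.89, 2.07], [0.3, 2.58], [-1.14, 4.28], [0, 2.63], [-3.12, 3.12]. Speed limits (rad/s): [2.57, 2.57, 3.01, 3.14, 3.14, 3.14].

## Interface

Orientations are given as a unit quaternion [x, y, z, w].
In Python, from plant import robot gives the robot as it stands. The module is installed in compiled form; this text tells all that it offers.
- The arm moves only by the tool apply_moves, never from a script. Its argument "rows" is a list of rows, each a list of 6 numbers: the shift along the world's x, y, z normalised to -1 to 1, where 1 is 0.06 m, then the turn, a rotation vector about the world's x, y, z normalised to -1 to 1, where 1 is 360 degrees. A call has 1 to 10 rows; each row shifts and turns the commanded pose from where the row before left it; what a row does not reach is not made up. A row lasts 1/8 s, in which the tool goes at most 62.5 mm and 10.7 degrees, less where a joint would pass 70% of its speed; a pose out of reach is approached as far as the arm can. A call with a number of a shift or a turn outside -1 to 1 is refused whole. A call with a gripper value outside its range is refused whole. "fingers" is the gripper's target within -1 to 1 (shut at 1, half-way at 0, fully open at -1), set as the call begins (left out, the last holds). The fingers move at their own pace and stop on an object; the grip force is fixed at half the most. Time passes only in rows, so rows that do not move let the fingers close. It gives the time, the measured TCP pose, the force and the opening at its end, in the units of the state.
- robot.get_obs(): the state, without advancing time (a new reading comes with each control period).
- robot.camera(name): name is "scene" or "side" or "wrist"; returns the picture (420x560x3 uint8, blue, green, red); there is no depth.
- robot.get_calibration(name): a dict with "fx", "fy", "cx", "cy" (pixels), "eye" and "orientation" of the camera in the world; the wrist camera has in their place "tool_from_camera" (4x4, takes a point from camera to tool coordinates, whose origin is the TCP and whose axes are the flange's). Camera axes: x right, y down, z forward; pixel columns grow to the right and rows downward; lengths in m; the calibration is good to about 2 mm. A picture is of the moment at which its call begins: read the wrist's pose just before it. get_calibration takes no time and is no camera call.
- robot.job_done(): hands the job in, once; it reports no verdict.
The state is a dict: "clock": time; "joints": joint angles; "joint_vel": joint speeds; "joint_torque": joint torques, N m; "ee_pos": TCP position; "eef_rot": TCP orientation; "force": force on the tool from outside, world axes, zero at the start; "ft_torque": the same for the moment, N m; "opening": finger opening in m.
Only numpy, scipy, OpenCV 4.12 (cv2) and the standard library are available. Lean on these libraries where they do the work, as an engineer would, in place of code of your own. Each camera call takes 0.05 s, during which the arm holds its last target.

## Working session

There is one attempt and no reset: what is moved stays moved. The work goes in short steps, Python scripts to look and compute and a tool call to move; the robot and the scene stay as the last step left them, time stands still between calls to the robot, and variables do not carry over. Pictures are saved under pics/ and viewed, and the job is handed in when it is done.

Besides the shell and the picture viewer there is one more tool, called after "Call:" as name([rows], argument=value, ...), one row to a line, values as JSON. apply_moves: Moves the arm, as the interface text tells. Its arguments: {"type":"object","properties":{"rows":{"type":"array"},"fingers":{"type":"number"}},"required":["rows"]}

```bash
ls; mkdir -p pics
cat > h.py <<'E'
import numpy as np,cv2
from scipy.spatial.transform import Rotation as R
from plant import robot
def o():
    s=robot.get_obs()
    print({k:np.round(s[k],4).tolist() for k in ("clock","ee_pos","eef_rot","force","opening","joints")})
    return s
E
python3 - <<'E'
from h import *
o()
for n in("scene","side","wrist"):
    im=robot.camera(n); cv2.imwrite(f"pics/{n}0.png",im); c=robot.get_calibration(n); print(n,c)
E
```

```text
pics
{'clock': 0.0, 'ee_pos': [0.1816, 0.5451, 0.2628], 'eef_rot': [0.1602, 0.9871, -0.0008, -0.0003], 'force': [-0.887, -0.0232, 0.2249], 'opening': 0.0881, 'joints': [1.0427, 0.1815, 1.608, -0.0, 1.3538, -0.2063]}
scene {'fx': 399.2335799892319, 'fy': 399.2335799892319, 'cx': 281.1952055235943, 'cy': 211.04824118288514, 'eye': array([ 0.13056265, -0.83678159,  0.50236483]), 'orientation': array([ 0.82898186, -0.19647857,  0.12019293, -0.50964586])}
side {'fx': 499.4852865160044, 'fy': 499.4852865160044, 'cx': 272.06913997311653, 'cy': 206.7125825573405, 'eye': array([0.41854807, 0.91398479, 0.53853579]), 'orientation': array([-0.06189486,  0.84467472, -0.53111641,  0.02467792])}
wrist {'fx': 342.91339004654037, 'fy': 342.91339004654037, 'cx': 281.66861604987554, 'cy': 206.37682552326598, 'tool_from_camera': array([[ 1.32103421e-03, -9.51085625e-01, -3.08924568e-01,
         8.04405343e-02],
       [ 9.99999103e-01,  1.32538330e-03,  1.95776009e-04,
        -8.96806824e-04],
       [ 2.23243716e-04, -3.08924549e-01,  9.51086522e-01,
        -1.20162842e-01],
       [ 0.00000000e+00,  0.00000000e+00,  0.00000000e+00,
         1.00000000e+00]])}
```

View pics/scene0.png

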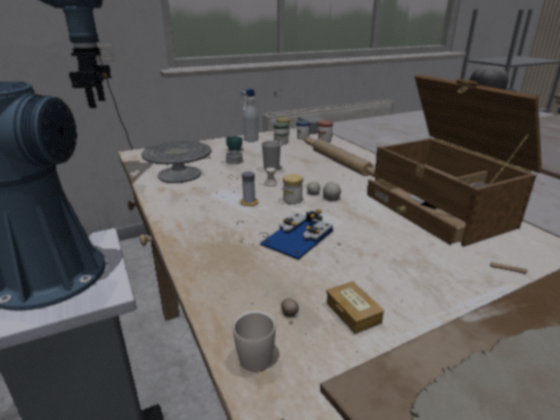

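View pics/side0.png

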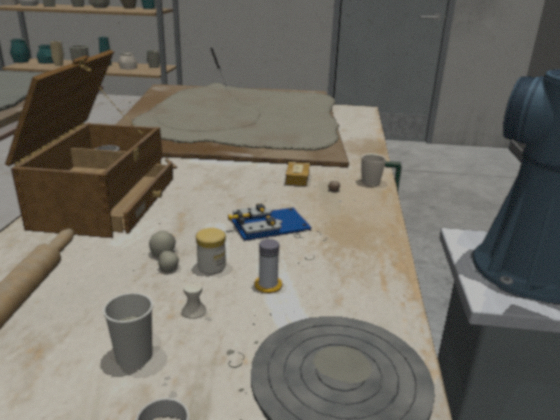

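View pics/wrist0.png

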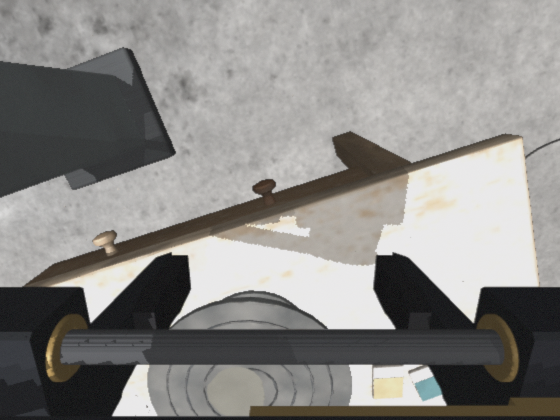

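The barrel stands at scene (249,190) and side (269,265). The mount's blue base is at scene (298,237) and side (268,222). The jar is at scene (292,189), the stamp at (271,177) and the balls at (313,187) and (332,190). Next I'll zoom in and measure.

```bash
cat >> h.py <<'E'
def cam(n,s=None):
    c=robot.get_calibration(n)
    K=np.array([[c['fx'],0,c['cx']],[0,c['fy'],c['cy']],[0,0,1.]])
    if n=='wrist':
        T=c['tool_from_camera']; Rt=R.from_quat(s['eef_rot']).as_matrix()
        return K,Rt@T[:3,:3],Rt@T[:3,3]+s['ee_pos']
    return K,R.from_quat(c['orientation']).as_matrix(),np.array(c['eye'])
def ray(C,uv,z):
    K,Rm,e=C; uv=np.atleast_2d(uv).astype(float)
    d=(Rm@np.linalg.inv(K)@np.c_[uv,np.ones(len(uv))].T).T
    t=(z-e[2])/d[:,2]; return e+d*t[:,None]
def proj(C,P):
    K,Rm,e=C; p=(np.atleast_2d(P)-e)@Rm@K.T; return p[:,:2]/p[:,2:]
E
python3 - <<'E'
from h import *
a=[]
for n,(x,y) in(("scene",(275,205)),("side",(265,240))):
    im=cv2.imread(f"pics/{n}0.png"); 
    c=im[y-60:y+60,x-80:x+80]; cv2.imwrite(f"pics/{n}0z.png",cv2.resize(c,None,fx=5,fy=5,interpolation=cv2.INTER_NEAREST))
    hsv=cv2.cvtColor(im,cv2.COLOR_BGR2HSV)
    m=cv2.inRange(hsv,(105,150,40),(125,255,255)); m[:150]=0
    k,l,st,ce=cv2.connectedComponentsWithStats(m)
    i=1+np.argmax(st[1:,4]); print(n,st[i],ce[i])
    ys,xs=np.where(l==i); C=cam(n)
    P=ray(C,np.c_[xs,ys],0.01)
    hull=cv2.convexHull(np.float32(P[:,:2]*1000)); r=cv2.minAreaRect(hull); print("rect",r, cv2.boxPoints(r).round())
E
```

```text
scene [262 221  69  37 959] [291.85714286 240.71428571]
rect ((543.739013671875, -103.54054260253906), (163.3148651123047, 105.38038635253906), 27.192916870117188) [[ 447.  -94.]
 [ 495. -188.]
 [ 640. -113.]
 [ 592.  -19.]]
side [233 210  76  29 683] [279.99121523 223.53587116]
rect ((543.7166748046875, -89.2891845703125), (155.781494140625, 106.74290466308594), 28.000032424926758) [[ 450.  -79.]
 [ 500. -173.]
 [ 638. -100.]
 [ 587.   -6.]]
```

View pics/scene0z.png

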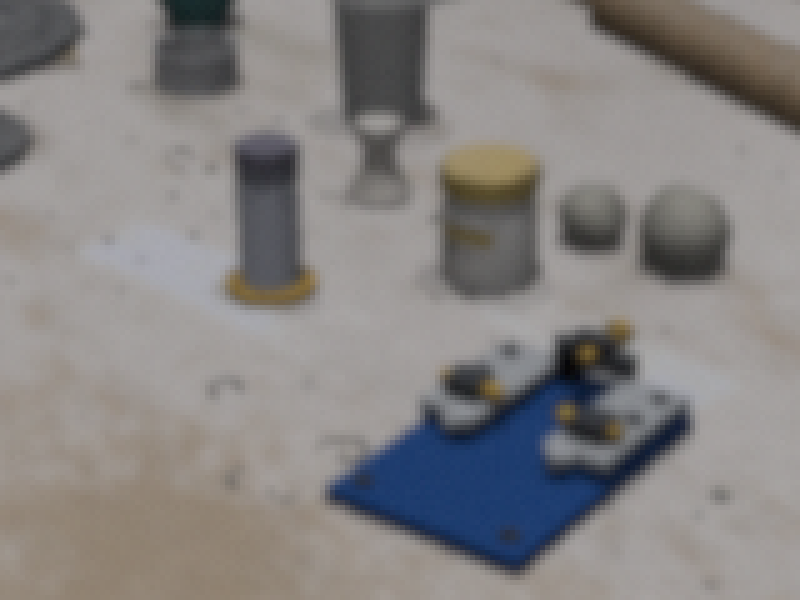

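View pics/side0z.png

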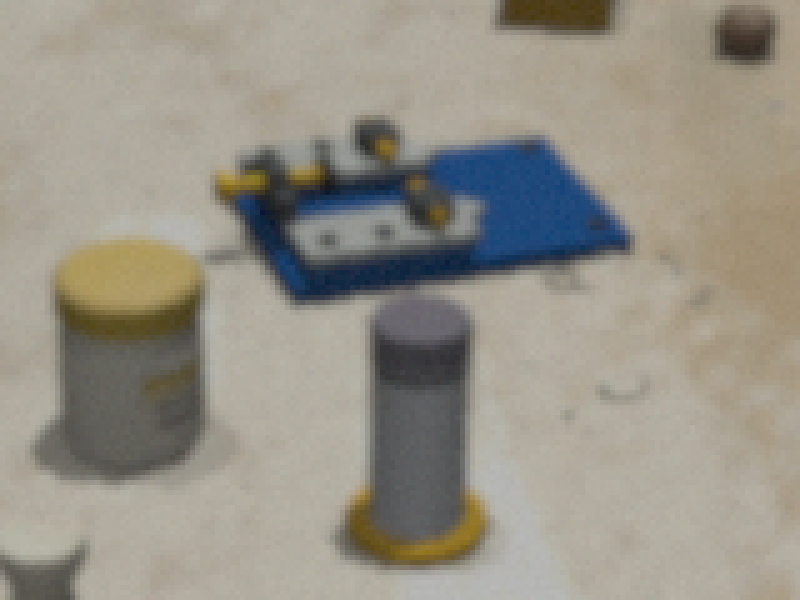

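The slide-in direction is about 28° from world x, with the seat near (0.565,-0.086). Next I'll locate the barrel and the obstacles.

Run:
```python
from h import *
def tri(uv1,uv2):
    A=[];b=[]
    for n,uv in(("scene",uv1),("side",uv2)):
        K,Rm,e=cam(n); d=Rm@np.linalg.inv(K)@np.r_[uv,1.]; d/=np.linalg.norm(d)
        Q=np.eye(3)-np.outer(d,d); A.append(Q); b.append(Q@e)
    return np.linalg.lstsq(np.vstack(A),np.hstack(b),rcond=None)[0]
f=lambda x,y,n: np.array([x,y])/5+((195,145) if n=="scene" else (185,180))-0.4
print("barrel cap top",tri(f(268,145,"scene"),f(421,321,"side")))
for n,p in(("scene",(271,284)),("side",(417,522))): print(n,"flange",ray(cam(n),f(*p,n),0.005))
print("jar top",tri(f(490,162,"scene"),f(130,273,"side")))
print("stamp",ray(cam("scene"),f(379,118,"scene"),0.052), ray(cam("side"),f(40,530,"side"),.052))
print("left ball catch area scene/ side")
```

```text
barrel cap top [0.51625973 0.14180469 0.08946508]
scene flange [[0.51449603 0.13931399 0.005     ]]
side flange [[0.51462801 0.14556065 0.005     ]]
jar top [0.63427682 0.09744334 0.07366619]
stamp [[0.63324973 0.24298204 0.052     ]] [[0.63033957 0.23880688 0.052     ]]
left ball catch area scene/ side
```

The barrel is at about (0.515, 0.1425). I'll look at the mount with the wrist camera first, with the jaws turned along mount y.

Call:
apply_moves([
  [0.36, -0.68, -0.045, 0, 0, 0.008],
  [0.36, -0.68, -0.045, 0, 0, 0.008],
  [0.36, -0.68, -0.045, 0, 0, 0.008],
  [0.36, -0.68, -0.045, 0, 0, 0.008],
  [0.36, -0.68, -0.045, 0, 0, 0.008],
  [0.36, -0.68, -0.045, 0, 0, 0.008],
  [0.36, -0.68, -0.045, 0, 0, 0.008],
  [0.36, -0.68, -0.045, 0, 0, 0.008],
], fingers=-1)

```text
clock: 1.15
ee_pos: [0.355, 0.2177, 0.242]
eef_rot: [-0.041, 0.999, 0.0, 0.0]
force: [0.3, 0.3, -1.1]
opening: 0.0879
```

Call:
apply_moves([
  [0.36, -0.68, -0.045, 0, 0, 0.008],
  [0.36, -0.68, -0.045, 0, 0, 0.008],
  [0.36, -0.68, -0.045, 0, 0, 0.008],
  [0.36, -0.68, -0.045, 0, 0, 0.008],
  [0.36, -0.68, -0.045, 0, 0, 0.008],
  [0.36, -0.68, -0.045, 0, 0, 0.008],
  [0.36, -0.68, -0.045, 0, 0, 0.008],
  [0.36, -0.68, -0.045, 0, 0, 0.008],
  [0, 0, 0, 0, 0, 0],
  [0, 0, 0, 0, 0, 0],
])

```text
clock: 2.4
ee_pos: [0.5269, -0.1068, 0.22]
eef_rot: [-0.238, 0.971, 0.001, -0.001]
force: [-0.4, -0.1, -0.5]
opening: 0.0877
```

Run:
```python
from h import *
s=o(); im=robot.camera("wrist"); cv2.imwrite("pics/w1.png",im); np.save("w1.npy",np.r_[s['ee_pos'],s['eef_rot']])
print(R.from_quat(s['eef_rot']).as_matrix().round(4))
```

```text
{'clock': 2.4, 'ee_pos': [0.5269, -0.1068, 0.22], 'eef_rot': [-0.2385, 0.9711, 0.0006, -0.0005], 'force': [-0.4283, -0.0917, -0.4994], 'opening': 0.0877, 'joints': [-0.4211, 0.1426, 1.7433, 0.0003, 1.2574, -2.4736]}
[[-8.863e-01 -4.632e-01 -1.300e-03]
 [-4.632e-01  8.863e-01  9.000e-04]
 [ 8.000e-04  1.400e-03 -1.000e+00]]
```

View pics/w1.png

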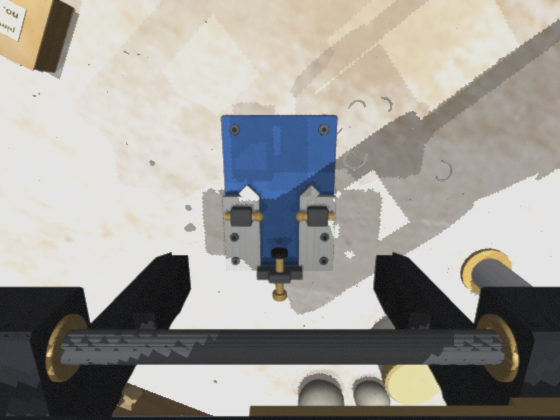

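The wrist view shows the mount nearly square to the image. Its base spans columns 222–337 with the front edge at row 116, the slot is at columns 261–299, the pad is at (280,252), and the barrel is at the right (485,270). I'll measure its edges.

```bash
cat > m.py <<'E'
from h import *
def mount(f,ps,r0=125,r1=185,fr=None):
    im=cv2.imread(f); s=dict(ee_pos=ps[:3],eef_rot=ps[3:]); C=cam("wrist",s)
    hsv=cv2.cvtColor(im,cv2.COLOR_BGR2HSV); m=cv2.inRange(hsv,(100,90,30),(128,255,255))
    k,l,st,ce=cv2.connectedComponentsWithStats(m); i=1+np.argmax(st[1:,4]); m=l==i; print(st[i])
    L=[];Rr=[]
    for r in range(r0,r1):
        xs=np.where(m[r])[0]; L.append((xs.min()-.5,r)); Rr.append((xs.max()+.5,r))
    F=[(c,np.where(m[:,c])[0].min()-.5) for c in range(235,325)]
    fl=lambda P:(lambda v:(np.array([v[0],v[1]])*np.sign(v[0] or 1),np.array([v[2],v[3]])))(cv2.fitLine(np.float32(P*1000),cv2.DIST_HUBER,0,.01,.01).ravel())
    PL,PR,PF=[ray(C,x,0.01)[:,:2] for x in(L,Rr,F)]
    (dl,pl),(dr,pr),(df,pf)=fl(PL),fl(PR),fl(PF)
    for n,d in(("L",dl),("R",dr),("F",df)): print(n,np.degrees(np.arctan2(d[1],d[0])))
    d=dl+dr; d/=np.linalg.norm(d); nrm=np.array([-d[1],d[0]])
    print("width",(pr-pl)@nrm)
    mid=(pl@nrm+pr@nrm)/2; front=pf@d
    # base front x=-105
    o=d*(front+105)+nrm*mid
    print("yaw",np.degrees(np.arctan2(d[1],d[0])),"seat",o,"mouth",o-62*d)
    # slot edges: dark/blue boundary at plate top
    for r in (205,235,245):
        xs=np.where(m[r])[0]; 
        if len(xs): 
            q=ray(C,[(xs.min()-.5,r),(xs.max()+.5,r)],0.018)[:,:2]*1000; print("slot",r,xs.min(),xs.max(),((q-o)@np.c_[d,nrm]).round(1).tolist())
    return C,o,d,nrm
E
python3 - <<'E'
from m import *
C,ox,d,n=mount("pics/w1.png",np.load("w1.npy"))
# stop bolt, pad
for nm,uv,z in(("ballL",(226.5,217),.03),("hing",(262,216),.03),("ball",(298,216),.03),("boltx",(280,296),.034),("brk",(257.5,273),.043),("brk",(302.5,273),.043),("plL",(224,270),.024),("plR",(335,270),.024)):
    q=ray(C,uv,z)[0,:2]*1000; print(nm,((q-ox)@np.c_[d,n]).round(1))
im=cv2.imread("pics/w1.png"); cv2.imwrite("pics/w1z.png",cv2.resize(im[100:310,200:360],None,fx=3.7,fy=2.8,interpolation=cv2.INTER_NEAREST))
# barrel: flange ellipse rough
hsv=cv2.cvtColor(im,cv2.COLOR_BGR2HSV)
E
```

```text
[  222   115   115   152 10843]
L 27.851559
R 27.725565
F -62.333336
width 107.74477
yaw 27.78856 seat [565.25696 -89.79672] mouth [ 510.40717  -118.701744]
slot 205 260 298 [[-20.0, -19.3], [-20.0, 19.2]]
slot 235 261 297 [[11.9, -19.0], [12.0, 18.6]]
slot 245 261 297 [[23.0, -19.2], [23.1, 18.7]]
ballL [-11.8 -50.4]
hing [-12.8 -16.3]
ball [-12.7  18.2]
boltx [72.8  0.7]
brk [ 41.4 -21.1]
brk [41.5 22.7]
plL [ 48.3 -57. ]
plR [48.6 57.4]
```

View pics/w1z.png

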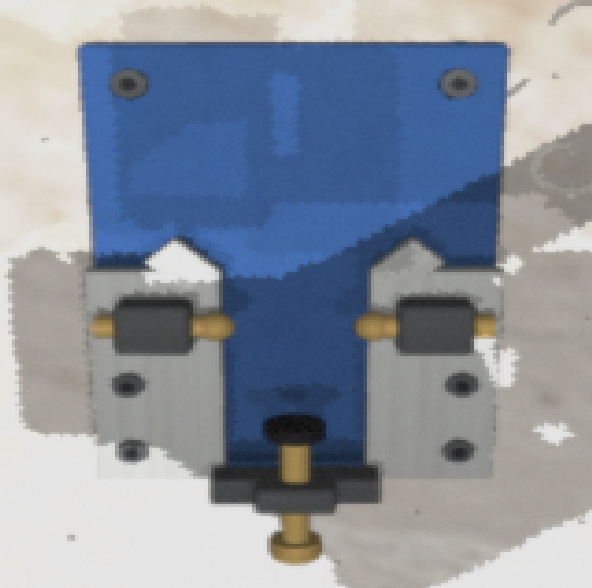

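Mount yaw is 27.8° and the seat is at (565.3,-89.8) mm. Next I'll go over the barrel and look with the same wrist orientation, so that any camera bias cancels.

Call:
apply_moves([
  [-0.03, 0.65, -0.05, 0, 0, 0.0006],
  [-0.03, 0.7, -0.05, 0, 0, 0],
  [-0.04, 0.7, -0.05, 0, 0, 0],
  [-0.03, 0.7, -0.05, 0, 0, 0],
  [-0.03, 0.7, -0.05, 0, 0, 0],
  [-0.04, 0.7, -0.05, 0, 0, 0],
  [0, 0, 0, 0, 0, 0],
  [0, 0, 0, 0, 0, 0],
])

```text
clock: 3.45
ee_pos: [0.5149, 0.1421, 0.2027]
eef_rot: [-0.242, 0.97, -0.0, 0.0]
force: [0.2, -1.5, -0.2]
opening: 0.0878
```

Run:
```python
from h import *
s=o(); im=robot.camera("wrist"); cv2.imwrite("pics/w2.png",im); np.save("w2.npy",np.r_[s['ee_pos'],s['eef_rot']])
```

```text
{'clock': 3.45, 'ee_pos': [0.5149, 0.1421, 0.2027], 'eef_rot': [-0.2415, 0.9704, -0.0002, 0.0], 'force': [0.1528, -1.4751, -0.1838], 'opening': 0.0878, 'joints': [0.0471, 0.1541, 1.7678, -0.0004, 1.2196, -2.0114]}
```

View pics/w2.png

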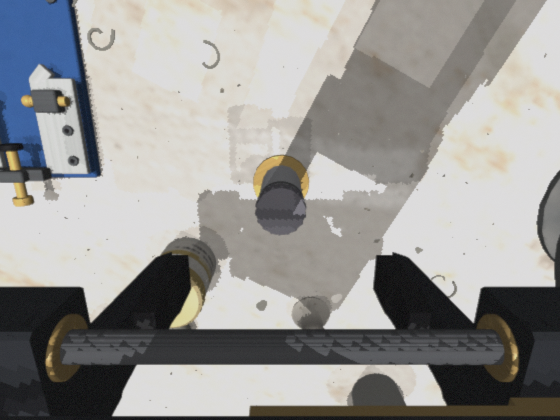

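The barrel appears between the fingers: flange at columns 254–308, centred near (281,181), and cap top near (281,211).

Run:
```python
from h import *
im=cv2.imread("pics/w2.png"); p=np.load("w2.npy"); C=cam("wrist",dict(ee_pos=p[:3],eef_rot=p[3:]))
hsv=cv2.cvtColor(im,cv2.COLOR_BGR2HSV)[140:240,230:330]
m=cv2.inRange(hsv,(12,120,60),(30,255,255)); k,l,st,ce=cv2.connectedComponentsWithStats(m); i=1+np.argmax(st[1:,4]); print(st[i])
ys,xs=np.where(l==i); 
P=ray(C,np.c_[xs+230,ys+140],.006)[:,:2]*1000
c,r=cv2.minEnclosingCircle(np.float32(P)); print("flange",c,r)
g=cv2.cvtColor(im,cv2.COLOR_BGR2GRAY)
cv2.imwrite("pics/w2z.png",cv2.resize(im[140:250,230:330],None,fx=5,fy=5,interpolation=cv2.INTER_NEAREST))
print(ray(C,(281,211),.09), R.from_quat(p[3:]).as_matrix().round(3).tolist())
```

```text
[ 24  16  54  40 666]
flange (513.441650390625, 139.72650146484375) 25.65875244140625
[[0.51360147 0.14032726 0.09      ]] [[-0.883, -0.469, 0.0], [-0.469, 0.883, -0.0], [0.0, -0.0, -1.0]]
```

View pics/w2z.png

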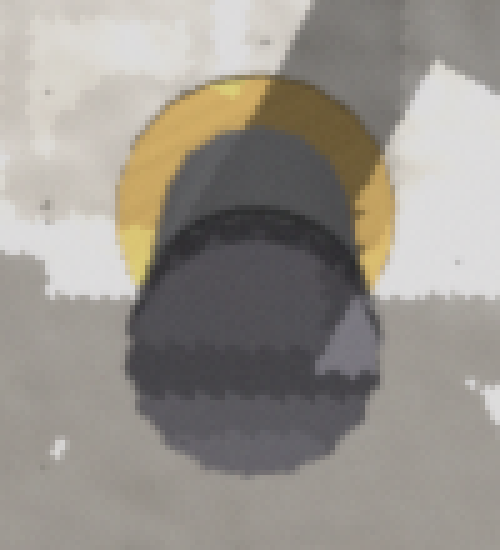

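Call:
apply_moves([
  [-0.01, -0.02, -0.45, 0, 0, 0],
  [0, 0, -0.45, 0, 0, 0],
  [0, 0, -0.45, 0, 0, 0],
  [0, 0, -0.45, 0, 0, 0],
  [0, 0, -0.3, 0, 0, 0],
  [0, 0, -0.14, 0, 0, 0],
  [0, 0, 0, 0, 0, 0],
  [0, 0, 0, 0, 0, 0],
])

```text
clock: 4.5
ee_pos: [0.5156, 0.1405, 0.069]
eef_rot: [-0.241, 0.971, -0.0, 0.001]
force: [1.0, 0.6, -0.7]
opening: 0.0882
```

Call:
apply_moves([
  [0, 0, 0, 0, 0, 0],
  [0, 0, 0, 0, 0, 0],
  [0, 0, 0, 0, 0, 0],
  [0, 0, 0, 0, 0, 0],
  [0, 0, 0, 0, 0, 0],
  [0, 0, 0, 0, 0, 0],
], fingers=1)

```text
clock: 5.25
ee_pos: [0.5148, 0.1406, 0.068]
eef_rot: [-0.241, 0.971, 0.0, -0.0]
force: [-0.4, 0.3, 0.5]
opening: 0.0351
```

Run:
```python
from h import *
s=o(); im=robot.camera("wrist"); cv2.imwrite("pics/w3.png",im); np.save("w3.npy",np.r_[s['ee_pos'],s['eef_rot']])
im=robot.camera("side"); cv2.imwrite("pics/s3.png",cv2.resize(im[180:320,190:340],None,fx=4,fy=4))
```

```text
{'clock': 5.25, 'ee_pos': [0.5148, 0.1406, 0.068], 'eef_rot': [-0.2407, 0.9706, 0.0001, -0.0001], 'force': [-0.3541, 0.3426, 0.5081], 'opening': 0.0351, 'joints': [0.044, 0.3556, 1.8383, 0.0001, 0.9479, -2.0132]}
```

View pics/w3.png

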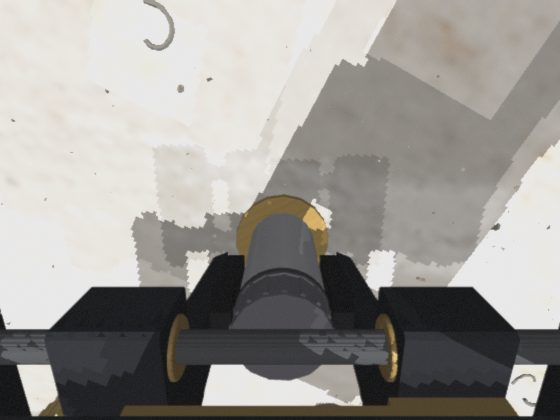

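View pics/s3.png

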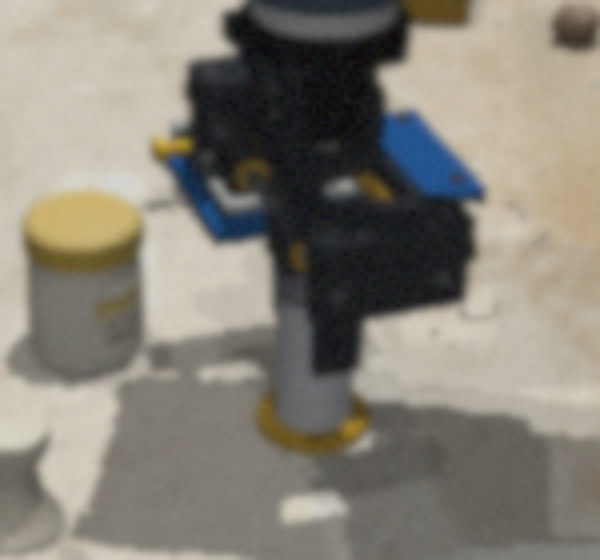

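The barrel is gripped, with an opening of 35 mm. I'll lift it, carry it to the mouth and check.

Call:
apply_moves([
  [0, 0, 0.3, 0, 0, 0],
  [0, 0, 0.5, 0, 0, 0],
  [0, -0.2, 0.2, 0, 0, 0],
  [-0.01, -0.5, 0, 0, 0, 0],
  [-0.01, -0.6, 0, 0, 0, 0],
  [-0.01, -0.7, 0, 0, 0, 0],
  [-0.01, -0.7, 0, 0, 0, 0],
  [-0.01, -0.7, 0, 0, 0, 0],
  [-0.02, -0.6, 0, 0, 0, 0],
  [0, -0.32, 0, 0, 0, 0],
])

```text
clock: 6.6
ee_pos: [0.5101, -0.1208, 0.1282]
eef_rot: [-0.24, 0.971, -0.0, -0.0]
force: [0.2, -0.3, -3.6]
opening: 0.0351
```

Call:
apply_moves([
  [0, 0, 0, 0, 0, 0],
  [0, 0, 0, 0, 0, 0],
  [0, 0, 0, 0, 0, 0],
])

```text
clock: 6.98
ee_pos: [0.5105, -0.1175, 0.128]
eef_rot: [-0.241, 0.97, 0.0, -0.0]
force: [0.4, -0.2, -3.5]
opening: 0.0352
```

Run:
```python
from h import *
s=o(); im=robot.camera("wrist"); cv2.imwrite("pics/w4.png",im); np.save("w4.npy",np.r_[s['ee_pos'],s['eef_rot']])
im=robot.camera("scene"); cv2.imwrite("pics/s4.png",cv2.resize(im[140:270,220:360],None,fx=4,fy=4))
```

```text
{'clock': 6.975, 'ee_pos': [0.5105, -0.1175, 0.128], 'eef_rot': [-0.2414, 0.9704, 0.0002, -0.0001], 'force': [0.3527, -0.1911, -3.5344], 'opening': 0.0352, 'joints': [-0.4532, 0.2365, 1.8423, 0.0002, 1.0634, -2.5117]}
```

View pics/w4.png

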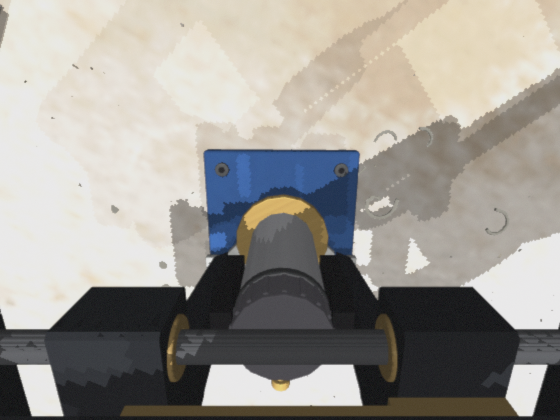

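View pics/s4.png

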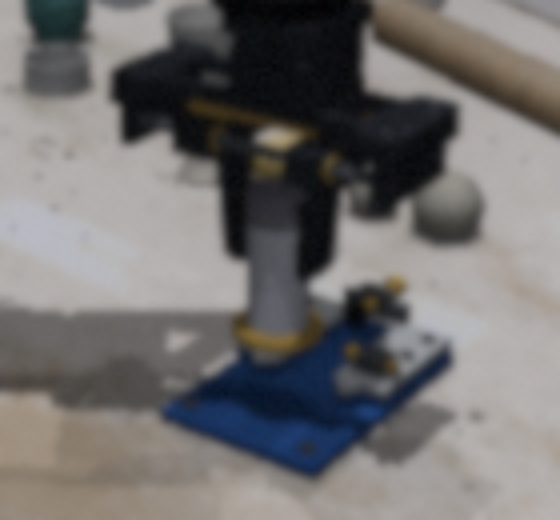

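The barrel hangs over the apron. The base spans columns 204–359 and the flange 237–327, so they are centred to each other. I'll re-measure the mount from this view.

Run:
```python
from m import *
p=np.load("w4.npy"); C,ox,d,n=mount("pics/w4.png",p,156,198)
print("TCP in mount",((p[:2]*1000-ox)@np.c_[d,n]).round(2))
y=R.from_quat(p[3:]).as_matrix()[:,1]; print("tool yaw",np.degrees(np.arctan2(y[1],y[0]))-90)
# flange front/back edge
for z in(.06,.066): print(((ray(C,[(282,195.5)],z)[:,:2]*1000-ox)@np.c_[d,n]).round(1), ((ray(C,[(237.5,232),(327.5,232)],z)[:,:2]*1000-ox)@np.c_[d,n]).round(1).tolist())
```

```text
[  204   150   155   105 10294]
L 27.75534
R 27.378153
F -62.90187
width 107.75048
yaw 27.566746 seat [564.3821  -90.53793] mouth [ 509.4208  -119.23039]
slot 205 208 354 [[-67.2, -51.7], [-68.0, 51.9]]
slot 235 209 352 [[-44.3, -52.3], [-45.2, 52.1]]
slot 245 210 351 [[-36.4, -52.1], [-37.2, 51.9]]
TCP in mount [-60.22   0.97]
tool yaw 27.940397514660148
[[-86.7   0.6]] [[-64.1, -25.5], [-64.5, 27.7]]
[[-88.5   0.6]] [[-66.5, -24.7], [-66.9, 26.8]]
```

Call:
apply_moves([
  [0.008, -0.015, -0.2, 0, 0, -0.0006],
  [0, 0, -0.3, 0, 0, 0],
  [0, 0, -0.2, 0, 0, 0],
  [0, 0, -0.1, 0, 0, 0],
  [0, 0, 0, 0, 0, 0],
  [0, 0, 0, 0, 0, 0],
])

```text
clock: 7.82
ee_pos: [0.5115, -0.1198, 0.0805]
eef_rot: [-0.239, 0.971, -0.0, 0.0]
force: [0.4, -0.5, -3.3]
opening: 0.0352
```

Call:
apply_moves([
  [0, 0, -0.01, 0, 0, 0],
  [0, 0, 0, 0, 0, 0],
])

```text
clock: 8.07
ee_pos: [0.5113, -0.1197, 0.0798]
eef_rot: [-0.239, 0.971, -0.0, 0.0]
force: [0.1, 0.1, -3.3]
opening: 0.0355
```

Call:
apply_moves([
  [0, 0, -0.01, 0, 0, 0],
  [0, 0, 0, 0, 0, 0],
])

```text
clock: 8.32
ee_pos: [0.5111, -0.1196, 0.0789]
eef_rot: [-0.239, 0.971, -0.0, 0.0]
force: [0.2, 0.3, -2.8]
opening: 0.0354
```

Call:
apply_moves([
  [0, 0, -0.01, 0, 0, 0],
  [0, 0, 0, 0, 0, 0],
])

```text
clock: 8.57
ee_pos: [0.5111, -0.1196, 0.0782]
eef_rot: [-0.239, 0.971, 0.0, -0.0]
force: [0.6, 0.4, -3.6]
opening: 0.0354
```

Run:
```python
from m import *
s=o(); im=robot.camera("wrist"); cv2.imwrite("pics/w5.png",im)
p=np.r_[s['ee_pos'],s['eef_rot']]; C=cam("wrist",s); s=o()
cv2.imwrite("pics/w5z.png",im[80:320,120:440])
C,ox,d,n=mount("pics/w5.png",p,110,190)
print("TCP in mount",((p[:2]*1000-ox)@np.c_[d,n]).round(2)); y=R.from_quat(p[3:]).as_matrix()[:,1]; print("tool yaw",np.degrees(np.arctan2(y[1],y[0]))-90)
```

```text
{'clock': 8.575, 'ee_pos': [0.5111, -0.1196, 0.0782], 'eef_rot': [-0.2389, 0.971, 0.0001, -0.0], 'force': [0.5545, 0.4424, -3.6121], 'opening': 0.0354, 'joints': [-0.4562, 0.3214, 1.8584, 0.0, 0.9619, -2.5095]}
{'clock': 8.625, 'ee_pos': [0.5111, -0.1196, 0.0783], 'eef_rot': [-0.2389, 0.971, 0.0, -0.0001], 'force': [0.5159, 0.5287, -2.9636], 'opening': 0.0351, 'joints': [-0.4562, 0.3214, 1.8584, -0.0, 0.962, -2.5094]}
[  189   164   193   125 12471]Traceback (most recent call last):
  File "<stdin>", line 5, in <module>
  File "m.py", line 8, in mount
    xs=np.where(m[r])[0]; L.append((xs.min()-.5,r)); Rr.append((xs.max()+.5,r))
                                    ~~~~~~^^
    return umr_minimum(a, axis, None, out, keepdims, initial, where)
ValueError: zero-size array to reduction operation minimum which has no identity
```

View pics/w5.png

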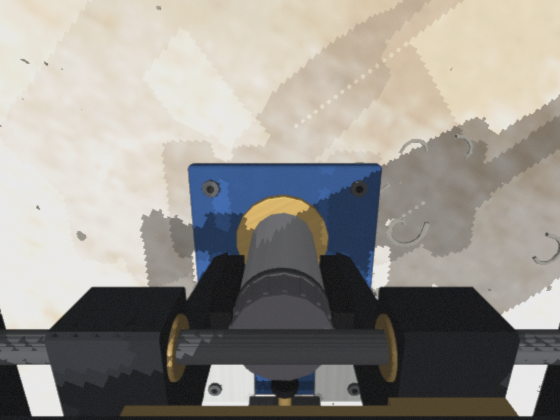

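```bash
cat > q.py <<'E'
from m import *
import sys
p=np.r_[0.5111,-0.1196,0.0782,-0.2389,0.971,0,0]
C,ox,d,n=mount("pics/w5.png",p,172,250)
print("TCP in mount",((p[:2]*1000-ox)@np.c_[d,n]).round(2))
# slot edges visible at bottom & bolts: bolts (215,389),(352,388)
M=lambda uv,z:((ray(C,uv,z)[:,:2]*1000-ox)@np.c_[d,n]).round(1).tolist()
print(M([(215,389),(352.5,388)],.024),M([(211,189),(359.5,188.5)],.01),M([(285,402)],.034), "flange",M([(237.5,230),(327.5,230)],.0145))
E
python3 q.py; python3 -c "
import cv2
im=cv2.imread('pics/w5.png'); cv2.imwrite('pics/w5z.png',cv2.resize(im[365:405,180:390],None,fx=3.5,fy=3.5,interpolation=cv2.INTER_NEAREST))"
```

```text
[  189   164   193   125 12471]
L 27.843287
R 27.71041
F -62.272224
width 107.50898
yaw 27.776848 seat [563.7422   -90.588196] mouth [ 508.88647 -119.48201]
slot 205 192 377 [[-83.4, -51.3], [-83.3, 51.4]]
slot 235 194 374 [[-65.5, -51.7], [-65.4, 51.2]]
slot 245 195 373 [[-59.3, -51.6], [-59.2, 51.2]]
TCP in mount [-60.1   -1.14]
[[39.5, -44.7], [38.7, 44.1]] [[-90.4, -41.7], [-90.6, 42.7]] [[39.4, 0.4]] flange [[-67.1, -27.0], [-67.1, 24.9]]
```

View pics/w5z.png

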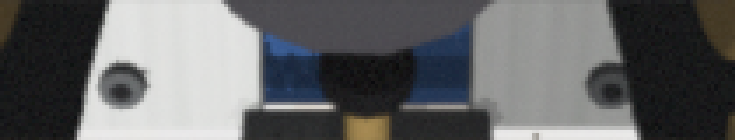

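Camera and TCP agree: the barrel is 1.1 mm off to −y and its underside is about 0.2 mm above the floor. I'll correct the y offset, raise it 0.7 mm and start sliding.

Call:
apply_moves([
  [-0.0085, 0.016, 0.011, 0, 0, 0],
  [0, 0, 0, 0, 0, 0],
  [0.03, 0.0155, 0, 0, 0, 0],
  [0.044, 0.0233, 0, 0, 0, 0],
  [0.044, 0.0233, 0, 0, 0, 0],
  [0.03, 0.0155, 0, 0, 0, 0],
  [0, 0, 0, 0, 0, 0],
  [0, 0, 0, 0, 0, 0],
])

```text
clock: 9.62
ee_pos: [0.5194, -0.114, 0.0789]
eef_rot: [-0.239, 0.971, 0.0, -0.0]
force: [-0.7, -0.2, -2.6]
opening: 0.0352
```

```bash
cat > st.py <<'E'
from h import *
s=robot.get_obs(); d=np.array([np.cos(np.radians(27.78)),np.sin(np.radians(27.78))]); n=np.array([-d[1],d[0]])
q=s['ee_pos'][:2]*1000-np.array([564.4,-90.3]); f=s['force']
print("t",round(float(s['clock']),2),"mount x %.2f y %.2f z %.2f"%(q@d,q@n,s['ee_pos'][2]*1000),"F along %.1f side %.1f up %.1f"%(f[:2]@d,f[:2]@n,f[2]),"tq",(s['ft_torque']).round(2),"yaw",np.degrees(R.from_quat(s['eef_rot']).as_matrix()[:2,1]@-d).round(2),"tilt",R.from_quat(s['eef_rot']).as_matrix()[2,:2].round(4),s['opening'])
E
python3 st.py
```

```text
t 9.62 mount x -50.80 y 0.02 z 78.93 F along -0.7 side 0.1 up -2.6 tq [ 0.02 -0.02 -0.01] yaw -0.13 tilt [0.0001 0.0001] 0.035159212576516316
```

Call:
apply_moves([
  [0.03, 0.0155, 0, 0, 0, 0],
  [0.03, 0.0155, 0, 0, 0, 0],
  [0.03, 0.0155, 0, 0, 0, 0],
  [0, 0, 0, 0, 0, 0],
])

```text
clock: 10.12
ee_pos: [0.525, -0.1111, 0.079]
eef_rot: [-0.239, 0.971, -0.0, 0.0]
force: [0.6, -0.3, -3.1]
opening: 0.0354
```

```bash
python3 st.py
```

```text
t 10.12 mount x -44.52 y -0.08 z 79.00 F along 0.4 side -0.5 up -3.1 tq [0.05 0.03 0.03] yaw -0.13 tilt [-0.0001 -0.0001] 0.035441775089037814
```

Call:
apply_moves([
  [0.03, 0.0155, 0, 0, 0, 0],
  [0.03, 0.0155, 0, 0, 0, 0],
  [0, 0, 0, 0, 0, 0],
])

```text
clock: 10.5
ee_pos: [0.5287, -0.1093, 0.079]
eef_rot: [-0.239, 0.971, -0.0, 0.0]
force: [-0.7, 0.1, -3.9]
opening: 0.0358
```

```bash
python3 st.py
```

```text
t 10.5 mount x -40.45 y -0.16 z 79.02 F along -0.5 side 0.4 up -3.9 tq [0.08 0.03 0.02] yaw -0.13 tilt [-0.0001 -0.0002] 0.03578110245154262
```

Call:
apply_moves([
  [0.03, 0.016, 0, 0, 0, 0],
  [0.03, 0.016, 0, 0, 0, 0],
  [0, 0, 0, 0, 0, 0],
])

```text
clock: 10.88
ee_pos: [0.5323, -0.1074, 0.079]
eef_rot: [-0.239, 0.971, -0.0, 0.0]
force: [-0.4, 0.1, -2.7]
opening: 0.0352
```

```bash
python3 st.py
```

```text
t 10.88 mount x -36.39 y -0.12 z 79.00 F along -0.3 side 0.2 up -2.7 tq [ 0.05  0.05 -0.06] yaw -0.13 tilt [-0.0001 -0.0001] 0.035230766636097
```

Call:
apply_moves([
  [0.03, 0.016, 0, 0, 0, 0],
  [0.03, 0.016, 0, 0, 0, 0],
  [0, 0, 0, 0, 0, 0],
])

```text
clock: 11.25
ee_pos: [0.5359, -0.1054, 0.079]
eef_rot: [-0.239, 0.971, -0.0, 0.0]
force: [-0.1, 0.1, -2.7]
opening: 0.0354
```

```bash
python3 st.py
```

```text
t 11.25 mount x -32.30 y -0.08 z 79.00 F along -0.0 side 0.1 up -2.7 tq [ 0.02  0.   -0.04] yaw -0.13 tilt [-0.0001 -0.0001] 0.03535978699583274
```

Call:
apply_moves([
  [0.03, 0.016, 0, 0, 0, 0],
  [0.03, 0.016, 0, 0, 0, 0],
  [0, 0, 0, 0, 0, 0],
])

```text
clock: 11.62
ee_pos: [0.5395, -0.1035, 0.079]
eef_rot: [-0.239, 0.971, -0.0, 0.0]
force: [-0.5, -0.6, -2.7]
opening: 0.0353
```

```bash
python3 st.py
```

```text
t 11.62 mount x -28.24 y -0.09 z 78.98 F along -0.7 side -0.3 up -2.7 tq [ 0.03 -0.06 -0.02] yaw -0.13 tilt [-0.0001 -0.0001] 0.0353353331535
```

Call:
apply_moves([
  [0.03, 0.016, 0, 0, 0, 0],
  [0.03, 0.016, 0, 0, 0, 0],
  [0.015, 0.008, 0, 0, 0, 0],
  [0, 0, 0, 0, 0, 0],
])

```text
clock: 12.12
ee_pos: [0.5439, -0.1011, 0.079]
eef_rot: [-0.239, 0.971, -0.0, 0.0]
force: [0.4, -0.4, -1.9]
opening: 0.0354
```

```bash
python3 st.py
```

```text
t 12.12 mount x -23.21 y -0.01 z 78.99 F along 0.2 side -0.5 up -1.9 tq [ 0.07  0.04 -0.01] yaw -0.13 tilt [-0. -0.] 0.03535265561183251
```

Call:
apply_moves([
  [0.015, 0.008, 0, 0, 0, 0],
  [0.015, 0.008, 0, 0, 0, 0],
  [0, 0, 0, 0, 0, 0],
])

```text
clock: 12.5
ee_pos: [0.5454, -0.1, 0.0788]
eef_rot: [-0.239, 0.971, 0.0, -0.0]
force: [-0.2, 0.7, -2.8]
opening: 0.0351
```

```bash
python3 st.py
```

```text
t 12.5 mount x -21.32 y 0.27 z 78.84 F along 0.1 side 0.7 up -2.8 tq [0.15 0.12 0.04] yaw -0.13 tilt [0.0003 0.0006] 0.03507135105175778
```

Call:
apply_moves([
  [0.015, 0.008, 0, 0, 0, 0],
  [0.015, 0.008, 0, 0, 0, 0],
  [0, 0, 0, 0, 0, 0],
])

```text
clock: 12.88
ee_pos: [0.5467, -0.0994, 0.0786]
eef_rot: [-0.239, 0.971, 0.0, -0.001]
force: [-4.4, -1.6, -3.4]
opening: 0.0351
```

```bash
python3 st.py
```

```text
t 12.88 mount x -19.88 y 0.24 z 78.57 F along -4.6 side 0.7 up -3.4 tq [-0.32  0.89  0.01] yaw -0.13 tilt [0.0015 0.0008] 0.035119800851147784
```

The catches are met, at 4.6 N. I'll continue in small steps.

Call:
apply_moves([
  [0.015, 0.008, 0, 0, 0, 0],
  [0, 0, 0, 0, 0, 0],
])

```text
clock: 13.12
ee_pos: [0.5479, -0.0988, 0.0786]
eef_rot: [-0.239, 0.971, 0.0, -0.0]
force: [-4.3, -2.0, -4.5]
opening: 0.0353
```

```bash
python3 st.py
```

```text
t 13.12 mount x -18.61 y 0.14 z 78.62 F along -4.7 side 0.3 up -4.5 tq [-0.28  0.74 -0.02] yaw -0.14 tilt [0.0008 0.0005] 0.035258885092669875
```

Call:
apply_moves([
  [0.015, 0.008, 0, 0, 0, 0],
  [0, 0, 0, 0, 0, 0],
])

```text
clock: 13.38
ee_pos: [0.549, -0.0982, 0.0788]
eef_rot: [-0.239, 0.971, 0.0, -0.0]
force: [-3.0, -1.6, -3.5]
opening: 0.0352
```

```bash
python3 st.py
```

```text
t 13.38 mount x -17.32 y 0.14 z 78.77 F along -3.4 side -0.0 up -3.5 tq [-0.22  0.72  0.04] yaw -0.14 tilt [0.0003 0.0003] 0.03520443882624124
```

Call:
apply_moves([
  [0.015, 0.008, 0, 0, 0, 0],
  [0, 0, 0, 0, 0, 0],
])

```text
clock: 13.62
ee_pos: [0.5501, -0.0978, 0.0789]
eef_rot: [-0.239, 0.971, 0.0, 0.0]
force: [-2.7, -1.4, -3.5]
opening: 0.0351
```

```bash
python3 st.py
```

```text
t 13.62 mount x -16.10 y 0.06 z 78.91 F along -3.1 side 0.0 up -3.5 tq [-0.22  0.66  0.01] yaw -0.14 tilt [-0.0001  0.    ] 0.035109041748679855
```

Call:
apply_moves([
  [0.015, 0.008, 0, 0, 0, 0],
  [0.015, 0.008, 0, 0, 0, 0],
  [0, 0, 0, 0, 0, 0],
])

```text
clock: 14.0
ee_pos: [0.5524, -0.0967, 0.0792]
eef_rot: [-0.239, 0.971, -0.0, 0.001]
force: [-2.0, -0.6, -4.2]
opening: 0.0351
```

```bash
python3 st.py
```

```text
t 14.0 mount x -13.56 y -0.06 z 79.16 F along -2.1 side 0.4 up -4.2 tq [ 0.06  0.39 -0.04] yaw -0.14 tilt [-0.0011 -0.0004] 0.035103097922288024
```

Call:
apply_moves([
  [0.015, 0.008, 0, 0, 0, 0],
  [0.015, 0.008, 0, 0, 0, 0],
  [0, 0, 0, 0, 0, 0],
])

```text
clock: 14.38
ee_pos: [0.5541, -0.0958, 0.0791]
eef_rot: [-0.239, 0.971, -0.0, 0.0]
force: [-1.4, 0.3, -4.3]
opening: 0.0352
```

```bash
python3 st.py
```

```text
t 14.38 mount x -11.66 y -0.02 z 79.10 F along -1.1 side 0.9 up -4.3 tq [0.02 0.34 0.02] yaw -0.14 tilt [-0.0008 -0.0003] 0.03519093749412479
```

Call:
apply_moves([
  [0.015, 0.008, 0, 0, 0, 0],
  [0.015, 0.008, 0, 0, 0, 0],
  [0, 0, 0, 0, 0, 0],
])

```text
clock: 14.75
ee_pos: [0.556, -0.0948, 0.0791]
eef_rot: [-0.239, 0.971, -0.0, 0.001]
force: [0.2, 0.8, -3.0]
opening: 0.0356
```

```bash
python3 st.py
```

```text
t 14.75 mount x -9.52 y -0.05 z 79.10 F along 0.6 side 0.7 up -3.0 tq [0.14 0.13 0.01] yaw -0.14 tilt [-0.0011 -0.0004] 0.03555903184212579
```

Past the catches. I'll feel for the stop in 1 mm steps from here.

Call:
apply_moves([
  [0.015, 0.008, 0, 0, 0, 0],
  [0.015, 0.008, 0, 0, 0, 0],
  [0.015, 0.008, 0, 0, 0, 0],
  [0.015, 0.008, 0, 0, 0, 0],
  [0, 0, 0, 0, 0, 0],
])

```text
clock: 15.38
ee_pos: [0.5597, -0.0929, 0.0791]
eef_rot: [-0.239, 0.971, -0.0, 0.001]
force: [1.5, 2.1, -3.9]
opening: 0.0354
```

```bash
python3 st.py
```

```text
t 15.38 mount x -5.38 y -0.08 z 79.14 F along 2.3 side 1.1 up -3.9 tq [ 0.31 -0.21  0.01] yaw -0.14 tilt [-0.0012 -0.0005] 0.035443541488525805
```

Call:
apply_moves([
  [0.015, 0.008, 0, 0, 0, 0],
  [0.015, 0.008, 0, 0, 0, 0],
  [0, 0, 0, 0, 0, 0],
])

```text
clock: 15.75
ee_pos: [0.5613, -0.092, 0.0791]
eef_rot: [-0.239, 0.971, -0.0, 0.0]
force: [1.7, 2.3, -2.9]
opening: 0.0352
```

```bash
python3 st.py
```

```text
t 15.75 mount x -3.51 y -0.03 z 79.10 F along 2.5 side 1.2 up -2.9 tq [ 0.3  -0.3  -0.05] yaw -0.14 tilt [-0.0009 -0.0004] 0.035153861333451907
```

Call:
apply_moves([
  [0.015, 0.008, 0, 0, 0, 0],
  [0, 0, 0, 0, 0, 0],
])

```text
clock: 16.0
ee_pos: [0.5621, -0.0915, 0.079]
eef_rot: [-0.239, 0.971, -0.0, 0.0]
force: [1.4, 1.6, -3.7]
opening: 0.0352
```

```bash
python3 st.py
```

```text
t 16.0 mount x -2.64 y 0.01 z 79.05 F along 2.0 side 0.8 up -3.7 tq [ 0.36 -0.3  -0.03] yaw -0.14 tilt [-0.0005 -0.0002] 0.035172656612915736
```

Call:
apply_moves([
  [0.015, 0.008, 0, 0, 0, 0],
  [0, 0, 0, 0, 0, 0],
])

```text
clock: 16.25
ee_pos: [0.5628, -0.0909, 0.079]
eef_rot: [-0.239, 0.971, 0.0, 0.0]
force: [2.0, 1.8, -2.9]
opening: 0.0353
```

```bash
python3 st.py
```

```text
t 16.25 mount x -1.72 y 0.23 z 78.96 F along 2.6 side 0.7 up -2.9 tq [ 0.44 -0.17  0.03] yaw -0.14 tilt [-0.0002  0.0002] 0.035276500349000144
```

Call:
apply_moves([
  [0.015, 0.0075, 0, 0, 0, 0],
  [0, 0, 0, 0, 0, 0],
])

```text
clock: 16.5
ee_pos: [0.5635, -0.0906, 0.0789]
eef_rot: [-0.239, 0.971, 0.0, -0.0]
force: [0.3, 0.7, -3.0]
opening: 0.0352
```

```bash
python3 st.py
```

```text
t 16.5 mount x -0.94 y 0.19 z 78.90 F along 0.6 side 0.4 up -3.0 tq [ 0.33 -0.03 -0.02] yaw -0.13 tilt [0.0003 0.0002] 0.03516700651845763
```

Call:
apply_moves([
  [0.015, 0.0075, 0, 0, 0, 0],
  [0, 0, 0, 0, 0, 0],
])

```text
clock: 16.75
ee_pos: [0.5646, -0.0904, 0.079]
eef_rot: [-0.239, 0.971, -0.0, -0.0]
force: [0.3, 1.2, -2.2]
opening: 0.0353
```

```bash
python3 st.py
```

```text
t 16.75 mount x 0.11 y -0.14 z 79.01 F along 0.8 side 0.9 up -2.2 tq [ 0.1  -0.01 -0.01] yaw -0.14 tilt [ 0.0001 -0.0003] 0.035322440961383476
```

Call:
apply_moves([
  [0.015, 0.0075, 0, 0, 0, 0],
  [0, 0, 0, 0, 0, 0],
])

```text
clock: 17.0
ee_pos: [0.5655, -0.0899, 0.079]
eef_rot: [-0.239, 0.971, -0.0, 0.0]
force: [-0.0, -0.2, -2.3]
opening: 0.0353
```

```bash
python3 st.py
```

```text
t 17.0 mount x 1.20 y -0.13 z 79.04 F along -0.1 side -0.1 up -2.3 tq [ 0.07  0.04 -0.01] yaw -0.14 tilt [-0.0001 -0.0003] 0.03533344897810551
```

Call:
apply_moves([
  [0.015, 0.008, 0, 0, 0, 0],
  [0, 0, 0, 0, 0, 0],
])

```text
clock: 17.25
ee_pos: [0.5664, -0.0893, 0.079]
eef_rot: [-0.239, 0.971, -0.0, 0.0]
force: [0.1, 0.6, -3.2]
opening: 0.0353
```

Call:
apply_moves([
  [0.015, 0.008, 0, 0, 0, 0],
  [0, 0, 0, 0, 0, 0],
])

```text
clock: 17.5
ee_pos: [0.5673, -0.0888, 0.079]
eef_rot: [-0.239, 0.971, -0.0, 0.0]
force: [-0.5, -0.5, -3.4]
opening: 0.0352
```

```bash
python3 st.py
```

```text
t 17.5 mount x 3.25 y 0.03 z 78.98 F along -0.7 side -0.2 up -3.4 tq [ 0.04  0.04 -0.02] yaw -0.14 tilt [-0.0001 -0.    ] 0.03518140689063854
```

Call:
apply_moves([
  [0.015, 0.008, 0, 0, 0, 0],
  [0, 0, 0, 0, 0, 0],
])

```text
clock: 17.75
ee_pos: [0.5681, -0.0883, 0.079]
eef_rot: [-0.239, 0.971, 0.0, 0.0]
force: [-0.0, -0.4, -3.1]
opening: 0.0353
```

```bash
python3 st.py
```

```text
t 17.75 mount x 4.26 y 0.04 z 78.96 F along -0.2 side -0.3 up -3.1 tq [ 0.05  0.04 -0.02] yaw -0.13 tilt [-0. -0.] 0.035317004991028175
```

Call:
apply_moves([
  [0.015, 0.008, 0, 0, 0, 0],
  [0, 0, 0, 0, 0, 0],
])

```text
clock: 18.0
ee_pos: [0.569, -0.0878, 0.079]
eef_rot: [-0.239, 0.971, 0.0, 0.0]
force: [-0.6, -1.2, -3.0]
opening: 0.0355
```

```bash
python3 st.py
```

```text
t 18.0 mount x 5.28 y 0.06 z 78.96 F along -1.1 side -0.8 up -3.0 tq [ 0.04 -0.03 -0.04] yaw -0.14 tilt [-0.  0.] 0.035473143702106746
```

Call:
apply_moves([
  [0.01, 0.005, 0, 0, 0, 0],
  [0, 0, 0, 0, 0, 0],
])

```text
clock: 18.25
ee_pos: [0.5693, -0.0876, 0.079]
eef_rot: [-0.239, 0.971, 0.0, -0.0]
force: [-2.5, -0.8, -1.5]
opening: 0.0351
```

```bash
python3 st.py
```

```text
t 18.25 mount x 5.56 y 0.07 z 78.95 F along -2.6 side 0.5 up -1.5 tq [-0.16  0.48 -0.01] yaw -0.13 tilt [0.0008 0.0002] 0.035062622413181116
```

Call:
apply_moves([
  [0.01, 0.005, 0, 0, 0, 0],
  [0, 0, 0, 0, 0, 0],
])

```text
clock: 18.5
ee_pos: [0.5694, -0.0876, 0.079]
eef_rot: [-0.239, 0.971, 0.0, -0.001]
force: [-5.7, -3.2, 1.1]
opening: 0.0355
```

```bash
python3 st.py
```

```text
t 18.5 mount x 5.73 y 0.07 z 78.95 F along -6.6 side -0.2 up 1.1 tq [-0.44  0.9   0.01] yaw -0.13 tilt [0.002  0.0005] 0.035452982640719694
```

Call:
apply_moves([
  [0.01, 0.005, 0, 0, 0, 0],
  [0, 0, 0, 0, 0, 0],
])

```text
clock: 18.75
ee_pos: [0.5696, -0.0875, 0.079]
eef_rot: [-0.239, 0.971, -0.0, -0.002]
force: [-8.0, -4.1, 2.1]
opening: 0.0351
```

```bash
python3 st.py
```

```text
t 18.75 mount x 5.87 y 0.06 z 78.97 F along -9.0 side 0.1 up 2.1 tq [-0.62  1.27  0.06] yaw -0.12 tilt [0.0031 0.0007] 0.03507572839131769
```

Firm stop at x≈5.5, with 9 N now. I'll add a little and hold.

Call:
apply_moves([
  [0.005, 0.0025, 0, 0, 0, 0],
  [0, 0, 0, 0, 0, 0],
  [0, 0, 0, 0, 0, 0],
])

```text
clock: 19.12
ee_pos: [0.5697, -0.0875, 0.079]
eef_rot: [-0.239, 0.971, -0.0, -0.002]
force: [-8.9, -4.3, 3.4]
opening: 0.0354
```

```bash
python3 st.py
```

```text
t 19.12 mount x 5.94 y 0.01 z 79.00 F along -9.9 side 0.4 up 3.4 tq [-0.68  1.47  0.05] yaw -0.12 tilt [0.0036 0.0008] 0.03543461785967451
```

Call:
apply_moves([
  [0, 0, 0, 0, 0, 0],
  [0, 0, 0, 0, 0, 0],
])

```text
clock: 19.38
ee_pos: [0.5697, -0.0875, 0.079]
eef_rot: [-0.239, 0.971, -0.0, -0.002]
force: [-8.8, -4.0, 3.8]
opening: 0.0352
```

```bash
python3 st.py
```

```text
t 19.38 mount x 5.96 y 0.03 z 78.99 F along -9.6 side 0.6 up 3.8 tq [-0.65  1.53  0.02] yaw -0.12 tilt [0.0036 0.0008] 0.03515105758285925
```

It held about 10 N for over 0.5 s. I'll ease the pressure, lower onto the channel floor and release.

Call:
apply_moves([
  [-0.012, -0.006, 0, 0, 0, 0],
  [-0.014, -0.0075, 0, 0, 0, 0],
  [0, 0, 0, 0, 0, 0],
])

```text
clock: 19.75
ee_pos: [0.5693, -0.0876, 0.0789]
eef_rot: [-0.239, 0.971, 0.0, -0.0]
force: [-3.1, -2.4, -1.1]
opening: 0.0354
```

```bash
python3 st.py
```

```text
t 19.75 mount x 5.60 y 0.07 z 78.93 F along -3.9 side -0.7 up -1.1 tq [-0.2   0.63 -0.03] yaw -0.14 tilt [0.0005 0.0002] 0.035360150588002036
```

Call:
apply_moves([
  [0, 0, -0.01, 0, 0, 0],
  [0, 0, 0, 0, 0, 0],
])

```text
clock: 20.0
ee_pos: [0.5694, -0.0877, 0.0783]
eef_rot: [-0.239, 0.971, -0.0, -0.0]
force: [-5.0, -2.6, -0.4]
opening: 0.0353
```

```bash
python3 st.py
```

```text
t 20.0 mount x 5.62 y -0.03 z 78.32 F along -5.6 side 0.0 up -0.4 tq [-0.32  0.79 -0.02] yaw -0.13 tilt [0.0005 0.    ] 0.035290232951766864
```

Call:
apply_moves([
  [-0.011, -0.006, -0.004, 0, 0, 0],
  [0, 0, 0, 0, 0, 0],
])

```text
clock: 20.25
ee_pos: [0.5692, -0.0878, 0.0781]
eef_rot: [-0.239, 0.971, -0.0, 0.0]
force: [-1.1, -1.6, -2.9]
opening: 0.0354
```

```bash
python3 st.py
```

```text
t 20.25 mount x 5.41 y -0.01 z 78.09 F along -1.7 side -0.9 up -2.9 tq [-0.07  0.27 -0.02] yaw -0.14 tilt [-0.0008 -0.0002] 0.03542637391665835
```

Call:
apply_moves([
  [0, 0, 0, 0, 0, 0],
  [0, 0, 0, 0, 0, 0],
  [0, 0, 0, 0, 0, 0],
  [0, 0, 0, 0, 0, 0],
  [0, 0, 0, 0, 0, 0],
  [0, 0, 0, 0, 0, 0],
], fingers=-1)

```text
clock: 21.0
ee_pos: [0.5689, -0.0879, 0.0781]
eef_rot: [-0.239, 0.971, 0.0, -0.0]
force: [0.3, 0.5, -0.4]
opening: 0.088
```

```bash
python3 st.py
python3 - <<'E'
from h import *
im=robot.camera("wrist"); cv2.imwrite("pics/w6.png",im)
E
```

```text
t 21.0 mount x 5.06 y 0.03 z 78.12 F along 0.5 side 0.3 up -0.4 tq [ 0.06 -0.02  0.01] yaw -0.13 tilt [-0.  0.] 0.08803604385985786
```

View pics/w6.png

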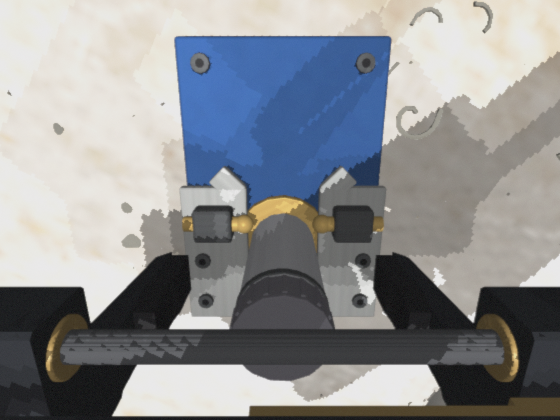

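Fingers are open and the barrel stands in the slot behind the extended catch balls at (243,224) and (323,224). I'll retreat straight up and check.

Call:
apply_moves([
  [0, 0, 0.1, 0, 0, 0],
  [0, 0, 0.3, 0, 0, 0],
  [0, 0, 0.4, 0, 0, 0],
  [0, 0, 0.5, 0, 0, 0],
  [0, 0, 0.5, 0, 0, 0],
  [0, 0, 0.5, 0, 0, 0],
  [0, 0, 0.2, 0, 0, 0],
  [0, 0, 0, 0, 0, 0],
  [0, 0, 0, 0, 0, 0],
])

```text
clock: 22.18
ee_pos: [0.5682, -0.0877, 0.2269]
eef_rot: [-0.239, 0.971, 0.001, -0.001]
force: [-0.5, 0.0, -0.1]
opening: 0.0883
```

```bash
python3 st.py
python3 - <<'E'
from m import *
s=robot.get_obs(); im=robot.camera("wrist"); cv2.imwrite("pics/w7.png",im)
C=cam("wrist",s); sc=robot.camera("scene"); sd=robot.camera("side")
cv2.imwrite("pics/c7.png",np.hstack([cv2.resize(sc[140:270,210:350],(400,372)),cv2.resize(sd[180:310,180:320],(400,372))]))
E
```

```text
t 22.18 mount x 4.57 y 0.52 z 226.95 F along -0.4 side 0.2 up -0.1 tq [ 0.06 -0.01 -0.01] yaw -0.14 tilt [0.0013 0.0015] 0.08826826134102687
```

View pics/w7.png

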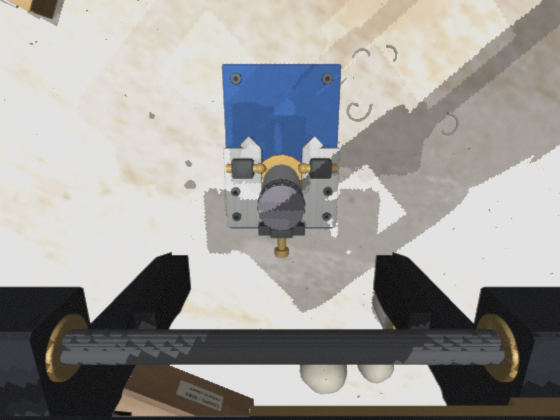

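View pics/c7.png

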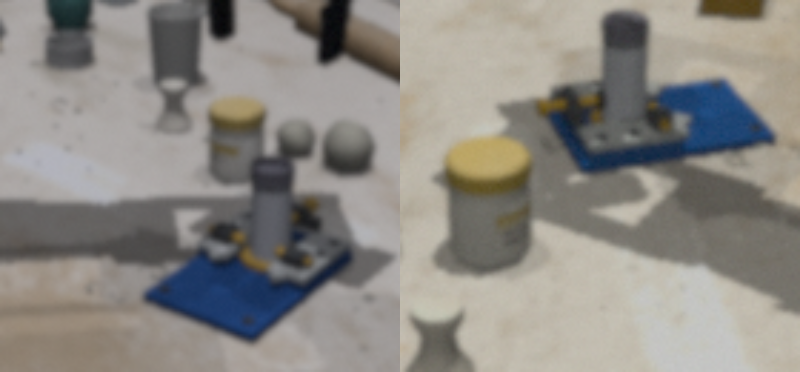

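The barrel is upright in the slot behind both catches, and the jar, stamp and balls look undisturbed. One numeric check before I hand in.

Run:
```python
from h import *
s=robot.get_obs(); C=cam("wrist",s); a=np.radians(27.78); M=np.array([[np.cos(a),-np.sin(a)],[np.sin(a),np.cos(a)]])
for n,uv,z in(("cap centre",(282,207),.1),("flange edge (axis-27)",(282,154.5),.016)): print(n,((ray(C,uv,z)[:,:2]*1000-[564.4,-90.3])@M).round(1))
robot.job_done()
```

```text
cap centre [[4.  0.5]]
flange edge (axis-27) [[-22.1   0.7]]
the job is handed in; nothing more can be done
```

The barrel is loaded in the mount: upright, flange under the plate, behind both catches, and released. I handed the job in at about 22 s of the 64 s allowed; no verdict is reported.

- **Insertion:** I gripped the tube across the slot direction and slid it in about 1 mm off the channel floor. At the steps where I read the force, it passed the catches at no more than about 4.7 N.
- **Pressing home:** The stop was felt about 5.5 mm past the seat. I pressed with 9–10 N for more than half a second, then eased off, lowered the barrel onto the floor, opened the gripper and lifted clear.
- **Last checks:** The wrist view puts the barrel's axis at x about 4–5 mm and y about 0.5–0.7 mm in the mount frame, inside the limits. After I lifted clear, the force on the tool was about zero. The jar, stamp and clay ball looked undisturbed in the pictures, but I did not measure them again.
- **Disagreements:** The camera gives x about 1 mm short of the position felt by force (about 5.5 mm), which is within the 2 mm calibration. During pressing, an upward force of about 6 N also came onto the tool, probably the flange bearing on the channel floor. It went away when I eased off.

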